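# Index the hub pallet and find the socket for its nut

## Task

Push the carriage along its slide from the loading station to the next detent, the middle one of the three, so that it clicks in and stays there for tightening. Then find, by trying, which socket from the tray fits the nut of the pallet on the carriage: any that does not fit goes back standing in the tray, and the one that fits is put fully down over the nut to the washer. Finish with that socket seated on the nut and still gripped by the robot, ready for the wrench, and leave the waiting pallets and everything else on the bench alone.

Things in the scene. Friction and masses are not known exactly. Their poses are not given: they have to be found in the camera images.
- slide: Aluminium bed of the indexing slide, 190 mm wide, 400 mm long, 8 mm thick, fixed, two rails along its y. Origin: midway along the bed and between the rails, at table height. The carriage starts at its +y end and travels towards its -y. The infeed rest stands on its +y side, 215 to 445 mm from the origin, 36 mm high.
- carriage (a joint): Carriage position in m, growing towards the slide's -y: 0 at the loading detent, where it starts, 0.11 at the middle and 0.22 at the far detent. A spring ball plunger drops into notches in the bar on the slide's +x side; about 7 N pushes it out of a detent, 2 N moves it between them, and the ball pulls it in over the last 3 mm.
- carriage_grip (a point): Upright round black grip at the carriage's robot side, 26 mm diameter and 40 mm high. This point is the centre of the grip, 78 mm above the table and 90 mm from the nest's centre towards the slide's -x; nothing stands within 45 mm of it along the slide. It moves with the carriage and can be gripped from above or pushed.
- carriage_nest (a point): Centre of the carriage's nest floor, 36 mm above the table, under the middle of the pallet. The nest's rim is 9 mm high and holds the pallet with 1 mm play each side. Axes as the slide's.
- pallet_1: Pallet: steel plate 100 x 100 x 10 mm with a brown flanged hub clamped on it by washer and hex nut; loose, 1.7 kg. The nut's underside is 48 mm above the plate's underside. One of the three pallets sits in the carriage's nest, the other two wait on the infeed rest behind the slide's loading end. Origin: centre of the underside, z up.
- pallet_2: Pallet: steel plate 100 x 100 x 10 mm with a brown flanged hub clamped on it by washer and hex nut; loose, 1.7 kg. The nut's underside is 48 mm above the plate's underside. One of the three pallets sits in the carriage's nest, the other two wait on the infeed rest behind the slide's loading end. Origin: centre of the underside, z up.
- pallet_3: Pallet: steel plate 100 x 100 x 10 mm with a brown flanged hub clamped on it by washer and hex nut; loose, 1.7 kg. The nut's underside is 48 mm above the plate's underside. One of the three pallets sits in the carriage's nest, the other two wait on the infeed rest behind the slide's loading end. Origin: centre of the underside, z up.
- nut_1: Hex nut of pallet_1, rigid with it, 24, 30 or 36 mm across flats (not noted which; all differ), 15 to 22 mm high, top edge chamfered, stud 8 mm above. Too small a socket stops on top; too big drops over but spins and has 4 mm or more play sideways; the right one drops to the washer with 1 mm play, 6 to 10 degrees turn. Origin: centre of underside, on a 58 mm washer; z up, x square to a flat.
- nut_2: Hex nut of pallet_2, rigid with it, 24, 30 or 36 mm across flats (not noted which; all differ), 15 to 22 mm high, top edge chamfered, stud 8 mm above. Too small a socket stops on top; too big drops over but spins and has 4 mm or more play sideways; the right one drops to the washer with 1 mm play, 6 to 10 degrees turn. Origin: centre of underside, on a 58 mm washer; z up, x square to a flat.
- nut_3: Hex nut of pallet_3, rigid with it, 24, 30 or 36 mm across flats (not noted which; all differ), 15 to 22 mm high, top edge chamfered, stud 8 mm above. Too small a socket stops on top; too big drops over but spins and has 4 mm or more play sideways; the right one drops to the washer with 1 mm play, 6 to 10 degrees turn. Origin: centre of underside, on a 58 mm washer; z up, x square to a flat.
- socket_small: Smallest of three black deep impact sockets, mouth down in the tray at any of its three places: round, 37 mm outside diameter, 80 mm high, 0.35 kg. Underneath, a hex bore for a 24 mm nut (2 mm wider than it, 38 mm deep); solid above, best gripped there. Origin: centre of the mouth (underside), z up; x square to a flat of the bore, repeating every 60 degrees.
- socket_medium: Middle of three black deep impact sockets, mouth down in the tray at any of its three places: round, 44 mm outside diameter, 80 mm high, 0.48 kg. Underneath, a hex bore for a 30 mm nut (2 mm wider than it, 38 mm deep); solid above, best gripped there. Origin: centre of the mouth (underside), z up; x square to a flat of the bore, repeating every 60 degrees.
- socket_large: Largest of three black deep impact sockets, mouth down in the tray at any of its three places: round, 51 mm outside diameter, 80 mm high, 0.65 kg. Underneath, a hex bore for a 36 mm nut (2 mm wider than it, 38 mm deep); solid above, best gripped there. Origin: centre of the mouth (underside), z up; x square to a flat of the bore, repeating every 60 degrees.
- tray: Flat sheet steel tray 270 x 110 mm with a rim 16 mm high; floor and walls 3 mm thick. The three sockets stand in it in a row along its x, about 85 mm apart. Fixed to the table. Origin: centre of its underside, x along its length.
- spray_can: Black and red spray can, 66 mm diameter, 170 mm high, standing to the robot's left; leave alone. Origin: centre of its foot.
- scriber_pot: Black plastic pot, 88 mm across the rim, 150 mm high with its red-handled scribers, to the robot's right, past the tray; leave alone. Origin: centre of its foot.
- bolt: Steel hex bolt standing on its head, 36 mm across flats, 90 mm high, beyond the slide; leave alone. Origin: centre of the head's underside.
- tube_offcut: Square steel tube offcut 90 x 40 x 40 mm lying beyond the slide; leave alone. Origin: centre of its underside.

How it is judged:
On the way, in this order (a step that is already met when the one before it is completed fails the run):
1. the carriage sits in the middle detent, with no socket on the nut yet (value of joint carriage between 0.107 and 0.113 m and velocity of joint carriage below 0.02 m/s and not (distance between socket_medium and nut_1 below 0.03 m or distance between socket_small and nut_2 below 0.03 m or distance between socket_large and nut_3 below 0.03 m)), for 0.2 s.
2. with the carriage in the middle detent, the socket that fits is fully down on the nut (value of joint carriage between 0.107 and 0.113 m and ((horizontal distance between pallet_1 and carriage_nest below 0.006 m and z of pallet_1 in the frame of carriage_nest below 0.003 m and horizontal distance between socket_medium and nut_1 below 0.003 m and z of socket_medium in the frame of nut_1 below 0.003 m and angle between socket_medium's own z axis and vertical below 0.06 rad and contact force between the fingers and socket_medium above 2 N) or (horizontal distance between pallet_2 and carriage_nest below 0.006 m and z of pallet_2 in the frame of carriage_nest below 0.003 m and horizontal distance between socket_small and nut_2 below 0.003 m and z of socket_small in the frame of nut_2 below 0.003 m and angle between socket_small's own z axis and vertical below 0.06 rad and contact force between the fingers and socket_small above 2 N) or (horizontal distance between pallet_3 and carriage_nest below 0.006 m and z of pallet_3 in the frame of carriage_nest below 0.003 m and horizontal distance between socket_large and nut_3 below 0.003 m and z of socket_large in the frame of nut_3 below 0.003 m and angle between socket_large's own z axis and vertical below 0.06 rad and contact force between the fingers and socket_large above 2 N))), for 0.2 s.
At the end, for the whole second after the job is handed in: Carriage within 3 mm of the middle detent, pallet in its nest; the socket that matches its nut is on it within 3 mm sideways and of the washer, upright within 0.06 rad and gripped with over 2 N; the other two sockets stand upright within 0.1 rad on the tray floor (value of joint carriage between 0.107 and 0.113 m and velocity of joint carriage below 0.01 m/s and (((horizontal distance between pallet_1 and carriage_nest below 0.006 m and z of pallet_1 in the frame of carriage_nest below 0.003 m and horizontal distance between socket_medium and nut_1 below 0.003 m and z of socket_medium in the frame of nut_1 below 0.003 m and angle between socket_medium's own z axis and vertical below 0.06 rad and contact force between the fingers and socket_medium above 2 N) and (angle between socket_small's own z axis and vertical below 0.1 rad and z of socket_small in the frame of tray below 0.01 m and x of socket_small in the frame of tray between -0.13 and 0.13 m and y of socket_small in the frame of tray between -0.05 and 0.05 m) and (angle between socket_large's own z axis and vertical below 0.1 rad and z of socket_large in the frame of tray below 0.01 m and x of socket_large in the frame of tray between -0.13 and 0.13 m and y of socket_large in the frame of tray between -0.05 and 0.05 m)) or ((horizontal distance between pallet_2 and carriage_nest below 0.006 m and z of pallet_2 in the frame of carriage_nest below 0.003 m and horizontal distance between socket_small and nut_2 below 0.003 m and z of socket_small in the frame of nut_2 below 0.003 m and angle between socket_small's own z axis and vertical below 0.06 rad and contact force between the fingers and socket_small above 2 N) and (angle between socket_medium's own z axis and vertical below 0.1 rad and z of socket_medium in the frame of tray below 0.01 m and x of socket_medium in the frame of tray between -0.13 and 0.13 m and y of socket_medium in the frame of tray between -0.05 and 0.05 m) and (angle between socket_large's own z axis and vertical below 0.1 rad and z of socket_large in the frame of tray below 0.01 m and x of socket_large in the frame of tray between -0.13 and 0.13 m and y of socket_large in the frame of tray between -0.05 and 0.05 m)) or ((horizontal distance between pallet_3 and carriage_nest below 0.006 m and z of pallet_3 in the frame of carriage_nest below 0.003 m and horizontal distance between socket_large and nut_3 below 0.003 m and z of socket_large in the frame of nut_3 below 0.003 m and angle between socket_large's own z axis and vertical below 0.06 rad and contact force between the fingers and socket_large above 2 N) and (angle between socket_medium's own z axis and vertical below 0.1 rad and z of socket_medium in the frame of tray below 0.01 m and x of socket_medium in the frame of tray between -0.13 and 0.13 m and y of socket_medium in the frame of tray between -0.05 and 0.05 m) and (angle between socket_small's own z axis and vertical below 0.1 rad and z of socket_small in the frame of tray below 0.01 m and x of socket_small in the frame of tray between -0.13 and 0.13 m and y of socket_small in the frame of tray between -0.05 and 0.05 m)))); the arm keeps its last pose, push and grip.
It fails at once if a waiting pallet is shifted by over 20 mm, or the pallet on the carriage leaves its nest ((distance of pallet_1 from where it was at the start of the episode above 0.02 m and distance between pallet_1 and carriage_nest above 0.03 m) or (distance of pallet_2 from where it was at the start of the episode above 0.02 m and distance between pallet_2 and carriage_nest above 0.03 m) or (distance of pallet_3 from where it was at the start of the episode above 0.02 m and distance between pallet_3 and carriage_nest above 0.03 m)).
It fails at once if the spray can, pot, bolt or offcut is shifted by over 30 mm (distance of any of spray_can, scriber_pot, bolt, tube_offcut from where it was at the start of the episode above 0.03 m).
It also fails if it takes over 72 s, if anything falls off the work surface, if the arm or the gripper's body presses on something with over 40 N, if the wrist force passes 120 N, or if a joint passes its speed limit or range.

## Robot

A 6-joint arm with a two-finger parallel gripper is mounted at the origin on the work surface. World frame = base frame: x ahead of the robot, y to its left, z up, the work surface at z = 0. Lengths are in m, angles in rad, forces in N, time in s.
With the tool pointing down it reaches from about 0.375 to 0.975 m from the base axis. Payload 3.8 kg.
Tool frame: the origin (TCP) lies on the centre line of the jaws, within the pads' length; the fingertips stand 14 mm ahead of it and the grasp point (between the pads) lies 5 mm behind it (bot.finger_overhang is the distance from the TCP to the fingertips, in m); y points along the fingers, x is the direction in which the jaws open and shut, and the axes are right-handed (so a half turn about y gives the same grasp; the last joint's range is limited). The gripper opens to 85 mm and grips with 20 to 120 N. Pads are 22 mm wide; open, the fingers measure 114 mm over their backs; the gripper's body (76 mm by 85 mm) begins 54 mm behind the grasp point. The pads swing forward as they close: fully open they stand 13 mm farther back than shut.
Start: joints at [-1.292, 0.264, 1.604, -0, 1.274, -0.037], TCP at [0.21, -0.642, 0.245] pointing down, gripper open.
Joint ranges: [-2.63, 2.63], [-0.94, 2.18], [0.31, 2.57], [-1.31, 4.45], [0, 2.66], [-2.55, 2.55]. Speed limits (rad/s): [2.57, 2.57, 3.14, 3.14, 3.14, 3.14].

## Interface

Orientations are given as a rotation vector (axis times angle).
In Python, from workcell import readout, read_camera, bot, spotter gives the robot as it stands.
- The arm moves only by the tool jog_arm, never from a script. Its argument "increments" is a list of rows, each a list of 7 numbers: the shift along the tool's x, y, z in m, then the turn, a rotation vector about the tool's x, y, z in rad, then the opening, from 0 (shut) to 1 (fully open). A call has 1 to 10 rows; each row shifts and turns the pose as measured when the row begins, along the tool's axes as they then stand; what a row does not reach is not made up. A row lasts 1/8 s, in which the tool goes at most 62.5 mm and 10.7 degrees, less where a joint would pass 70% of its speed; a pose out of reach is approached as far as the arm can. A call with a gripper value outside its range is refused whole. The fingers move at their own pace and stop on an object; "force" is the grip in N (left out, the last holds). Time passes only in rows, so rows that do not move let the fingers close. It gives the time, the measured TCP pose, the force and the opening at its end, in the units of the state.
- readout.read_state(): the state, without advancing time (a new reading comes with each control period).
- read_camera(name): name is "side" or "top" or "wrist"; returns a dict with "img" (384x512x3 uint8, blue, green, red), "range_z" (384x512 float32, m along the optical axis (not along the pixel's ray), 0 where there is no reading), "fx", "fy", "cx", "cy" (pixels), "world_from_camera" (4x4, takes a point from camera to world coordinates). Camera axes: x right, y down, z forward; pixel columns grow to the right and rows downward; lengths in m; the calibration is good to about 2 mm. A picture is of the moment at which its call begins.
- bot.finish_job(): hands the job in, once; it reports no verdict.
Trained networks look in a picture, given as the dict that the camera call returned (one of the last four; its "shot" number tells which), for a name from the list of things; names that differ only in an ending like _2 or _b are one class to them, and where a whole thing is asked for, a point or a joint stands for the part that bears it (a point fixed in the world has none). Each returns a list of dicts, best first, with "p" (0 to 1); they miss things now and then, are a little off and sometimes report something else, mostly with a low value. They report only what shows in the picture. A call takes as long as a camera call.
- spotter.masks_of(picture, thing): "mask" (384x512 bool, what is visible of it) and "location" ([column, row] in pixels, amid what is visible of it).
- spotter.spot_point(picture, thing): "location" ([column, row] in pixels: a listed point, or the origin of a listed thing).
The state is a dict: "time": time; "q": joint angles; "joint_vel": joint speeds; "joint_torque": joint torques, N m; "tool_pos": TCP position; "tcp_rot": TCP orientation; "wrist_force": force on the tool from outside, world axes, zero at the start; "torque": the same for the moment, N m; "width": opening from 0.0 (shut) to 1.0 (fully open).
Only numpy, scipy, OpenCV 4.12 (cv2) and the standard library are available. Lean on these libraries where they do the work, as an engineer would, in place of code of your own. Each camera call takes 0.05 s, during which the arm holds its last target. There are 200 camera calls.

## Working session

There is one attempt and no reset: what is moved stays moved. The work goes in short steps, Python scripts to look and compute and a tool call to move; the robot and the scene stay as the last step left them, time stands still between calls to the robot, and variables do not carry over. Pictures are saved under pics/ and viewed, about 8 in all and at most 12, crops included, and the job is handed in when it is done.

Besides the shell and the picture viewer there is one more tool, called in YAML: its name, and indented under it one key for each argument. jog_arm: Moves the arm, as the interface text tells. Its arguments: {"type":"object","properties":{"increments":{"type":"array"},"force":{"type":"number"}},"required":["increments"]}

```bash
ls; mkdir -p pics; cat > h.py <<'E'
import numpy as np, cv2
from workcell import readout, read_camera, bot, spotter
from scipy.spatial.transform import Rotation as R
def w(c,u,v,z):
    d=np.array([(u-c['cx'])/c['fx'],(v-c['cy'])/c['fy'],1.]);T=np.array(c['world_from_camera'])
    r=T[:3,:3]@d; o=T[:3,3]; return o+r*(z-o[2])/r[2]
def cloud(c):
    z=c['range_z'];v,u=np.mgrid[:z.shape[0],:z.shape[1]]
    P=np.stack([(u-c['cx'])/c['fx']*z,(v-c['cy'])/c['fy']*z,z],-1);T=np.array(c['world_from_camera'])
    P=P@T[:3,:3].T+T[:3,3]; P[z==0]=np.nan; return P
def st():
    s=readout.read_state()
    print('t',round(s['time'],2),'pos',np.round(s['tool_pos'],4),'rot',np.round(s['tcp_rot'],3),'F',np.round(s['wrist_force'],1),'w',round(s['width'],3),'q',np.round(s['q'],2)); M=R.from_rotvec(s['tcp_rot']).as_matrix(); return s,M
E
python3 - <<'E'
from h import *
np.set_printoptions(precision=4,suppress=True)
s,M=st(); print(M)
for n in ['top','side']:
    c=read_camera(n); cv2.imwrite(f'pics/{n}1.png',c['img']); P=cloud(c)
    print(n,np.array(c['world_from_camera'])[:3,3],c['fx'])
    for t in ['slide','carriage_grip','carriage_nest','pallet_1','nut_1','socket_small','socket_medium','socket_large','tray','spray_can','scriber_pot']:
        for m in spotter.masks_of(c,t)[:3]:
            k=m['mask']; q=P[k]; q=q[~np.isnan(q[:,0])]
            zt=np.percentile(q[:,2],97) if len(q) else 0; top=q[q[:,2]>zt-.006] if len(q) else q
            print(t,'p%.2f'%m['p'],m['location'],k.sum(),'topz %.3f'%zt, (top.min(0)+top.max(0))/2 if len(q) else '', (top.max(0)-top.min(0))[:2] if len(q) else '')
        for m in spotter.spot_point(c,t)[:3]: print('   pt %.2f'%m['p'],m['location'])
E
```

```text
pics
t 0.0 pos [ 0.2094 -0.6409  0.2439] rot [-1.341  0.975 -0.972] F [-0.2  0.3  0.2] w 0.998 q [-1.29  0.26  1.61  0.    1.27 -0.04]
[[ 0.3106 -0.0006  0.9505]
 [-0.9505  0.0022  0.3106]
 [-0.0023 -1.      0.0001]]
top [ 0.4044 -0.0022  1.7211] 451.2797623591562
slide p0.66 [238.3, 186.1] 4682 topz 0.049 [0.5644 0.2479 0.0741] [0.1938 0.2814]
slide p0.50 [147.1, 245.7] 390 topz 0.177 [0.3169 0.3607 0.1756] [0.0575 0.0548]
   pt 0.83 [230.2, 184.7]
   pt 0.69 [325.5, 204.3]
   pt 0.49 [129.3, 170.1]
carriage_grip p0.59 [198.7, 192.5] 598 topz 0.099 [0.4783 0.1872 0.0996] [0.0217 0.0218]
   pt 0.84 [194.9, 203.4]
   pt 0.47 [154.6, 171.9]
carriage_nest p0.89 [200.7, 192.9] 654 topz 0.099 [0.4783 0.1872 0.0996] [0.0217 0.0218]
carriage_nest p0.39 [325.7, 178.2] 177 topz 0.089 [ 0.5818 -0.277   0.0872] [0.0446 0.0478]
   pt 0.97 [203.0, 182.8]
pallet_1 p0.98 [201.5, 177.6] 724 topz 0.108 [0.5665 0.1764 0.1095] [0.0256 0.0256]
pallet_1 p0.60 [130.6, 170.0] 738 topz 0.113 [0.6064 0.4431 0.1146] [0.0362 0.0288]
pallet_1 p0.55 [158.4, 171.6] 691 topz 0.103 [0.5913 0.3382 0.1055] [0.0223 0.
[... 2614 characters left out ...]
08  0.081 ] [0.04   0.0447]
   pt 0.52 [331.2, 177.8]
socket_large p0.75 [283.4, 161.8] 353 topz 0.083 [ 0.5787 -0.2717  0.0808] [0.0419 0.0421]
   pt 0.90 [280.3, 169.1]
tray p0.61 [309.5, 177.3] 1073 topz 0.015 [ 0.4922 -0.2914  0.0143] [0.2783 0.1478]
tray p0.18 [236.3, 257.4] 1060 topz 0.096 [0.4776 0.189  0.0949] [0.0229 0.0233]
   pt 0.56 [309.3, 176.5]
   pt 0.30 [309.0, 172.7]
spray_can p0.80 [297.0, 316.8] 2519 topz 0.170 [0.3162 0.3629 0.168 ] [0.0596 0.0592]
spray_can p0.52 [225.1, 227.2] 154 topz 0.110 [0.5663 0.1739 0.1082] [0.018  0.0206]
   pt 0.84 [293.2, 344.7]
scriber_pot p0.82 [322.1, 132.2] 827 topz 0.146 [ 0.5065 -0.4729  0.1456] [0.0606 0.0644]
   pt 0.90 [318.2, 149.6]
```

```bash
python3 - <<'E'
from h import *
c=read_camera('top');i=c['img'][120:260,100:400]; cv2.imwrite('pics/a.png',cv2.resize(i,(750,350),interpolation=3))
c=read_camera('side');i=c['img'][130:350,110:370]; cv2.imwrite('pics/b.png',cv2.resize(i,(700,592),interpolation=3))
E
```

```text
(no output)
```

View pics/a.png

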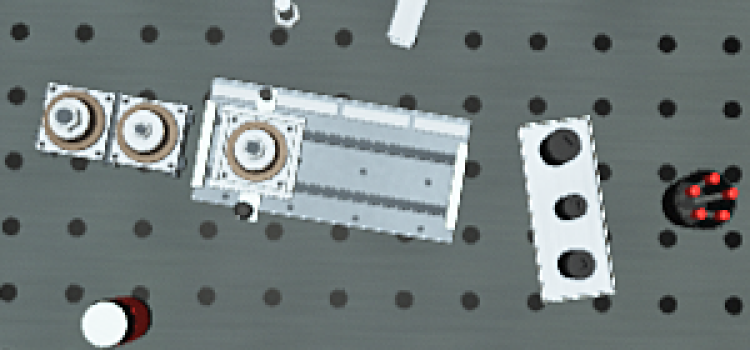

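View pics/b.png

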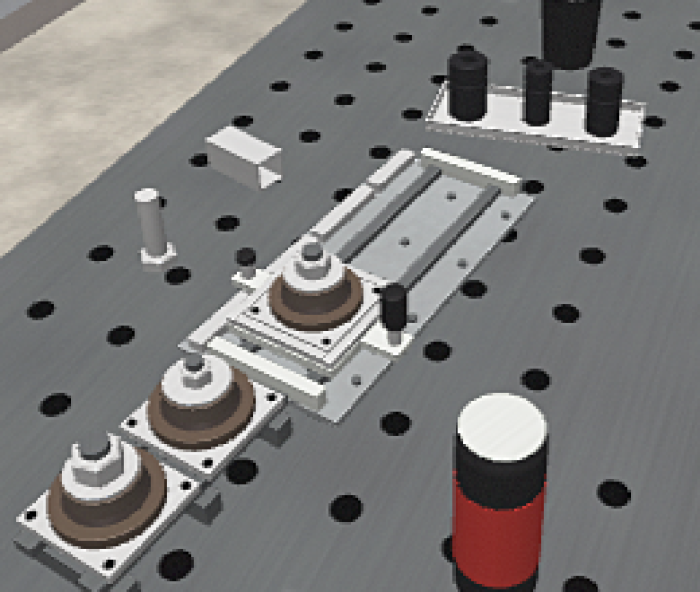

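The top view shows the carriage at the loading end with its nut at about (201,178) px. The tray has the large socket at (323,177), the small at (325,204) and the medium at (330,225). The nut on the carriage looks like the intermediate of the three sizes, so the medium socket is my first candidate. I'll grip the carriage grip next.

jog_arm:
  increments:
    - [0,0,0,0,0.155,0,0.6]
    - [0,0,0,0,0.155,0,0.6]
    - [0,0,0,0,0.155,0,0.6]
    - [-0.055,0,0.009,0,0,0,0.6]
    - [-0.055,0,0.009,0,0,0,0.6]
    - [-0.055,0,0.009,0,0,0,0.6]
    - [-0.055,0,0.009,0,0,0,0.6]
    - [-0.055,0,0.009,0,0,0,0.6]
    - [-0.055,0,0.009,0,0,0,0.6]
    - [-0.055,0,0.009,0,0,0,0.6]

```text
time: 3.65
tool_pos: [0.3378, -0.266, 0.245]
tcp_rot: [-1.121, 1.331, -1.339]
wrist_force: [1.7, -0.5, 0.2]
width: 0.604
```

jog_arm:
  increments:
    - [-0.055,0,0.009,0,0,0,0.6]
    - [-0.055,0,0.009,0,0,0,0.6]
    - [-0.055,0,0.009,0,0,0,0.6]
    - [-0.055,0,0.009,0,0,0,0.6]
    - [-0.055,0,0.009,0,0,0,0.6]
    - [-0.055,0,0.009,0,0,0,0.6]
    - [-0.055,0,0.009,0,0,0,0.6]

```text
time: 4.53
tool_pos: [0.4694, 0.1149, 0.2481]
tcp_rot: [-1.114, 1.322, -1.346]
wrist_force: [0.9, 0.3, -0.3]
width: 0.597
```

```bash
cat >> h.py <<'E'
def to(x,y,z,ang):
    "remaining shift in tool frame (after the turn) and turn about tool y, for jaw angle ang (deg)"
    s,M=st(); a=np.degrees(np.arctan2(M[1,0],M[0,0])); t=np.radians(ang)
    X=np.array([np.cos(t),np.sin(t),0]);Y=np.array([0,0,-1.]);F=np.stack([X,Y,np.cross(X,Y)],1)
    d=F.T@(np.array([x,y,z])-s['tool_pos']); rv=R.from_matrix(M.T@F).as_rotvec()
    print('jaw %.1f'%a,'shift',np.round(d,4),'turn',np.round(rv,3))
E
python3 -c "
from h import *
to(.4775,.1885,.078,-98.5)
c=read_camera('wrist');cv2.imwrite('pics/w1.png',c['img'])
for t in ['carriage_grip','nut_1','carriage_nest','pallet_1']:
  for m in spotter.spot_point(c,t)[:2]: print(t,m['p'],m['location'],w(c,*m['location'],{'carriage_grip':.078,'nut_1':.084,'carriage_nest':.036,'pallet_1':.036}[t]))
"
```

```text
t 4.53 pos [0.4694 0.1149 0.2481] rot [-1.114  1.322 -1.346] F [ 0.9  0.3 -0.3] w 0.597 q [ 0.19 -0.12  2.   -0.01  1.24  1.94]
jaw -99.9 shift [-0.074   0.1701 -0.0029] turn [-0.016 -0.025  0.003]
carriage_grip 0.72 [173.2, 175.9] [0.47910928 0.18482209 0.078     ]
nut_1 0.81 [160.2, 78.3] [0.56615235 0.17398799 0.084     ]
pallet_1 0.59 [8.8, 86.1] [0.58931811 0.33682001 0.036     ]
```

View pics/w1.png

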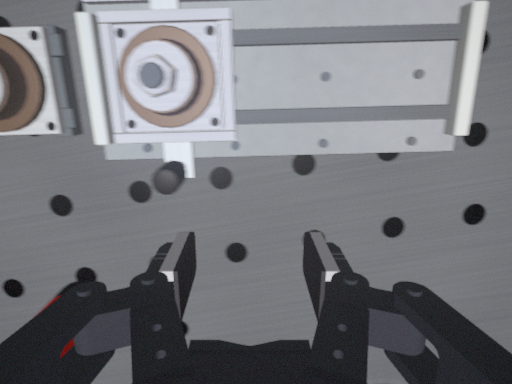

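The wrist view shows the black grip at (168,180) and the nut at (152,75), which agrees with the top view. I'll go down onto the grip.

jog_arm:
  increments:
    - [-0.036,0,-0.001,-0.016,-0.025,0,0.6]
    - [-0.036,0,-0.001,0,0,0,0.6]
    - [0,0.04,0,0,0,0,0.6]
    - [0,0.04,0,0,0,0,0.6]

```text
time: 5.28
tool_pos: [0.4817, 0.1797, 0.1703]
tcp_rot: [-1.127, 1.318, -1.329]
wrist_force: [0.0, 0.3, -1.8]
width: 0.6
```

```bash
python3 -c "
from h import *
to(.478,.187,.078,-98.5)
c=read_camera('wrist')
P=cloud(c)
for t in ['carriage_grip','pallet_1','nut_1']:
  for m in spotter.masks_of(c,t)[:2]:
    q=P[m['mask']];q=q[~np.isnan(q[:,0])];zt=np.percentile(q[:,2],95);a=q[q[:,2]>zt-.005];print(t,m['p'],m['location'],zt,(a.min(0)+a.max(0))/2,a.max(0)-a.min(0))
"
```

```text
t 5.28 pos [0.4817 0.1797 0.1703] rot [-1.127  1.318 -1.329] F [ 0.   0.3 -1.8] w 0.6 q [ 0.31  0.02  2.03 -0.    1.09  2.04]
jaw -99.0 shift [-0.0067  0.0923 -0.0048] turn [-0.007 -0.009  0.001]
carriage_grip 0.77 [239.7, 142.3] 0.09705410117225904 [0.47849984 0.18601696 0.09573131] [0.02472524 0.02541232 0.007318  ]
pallet_1 0.86 [43.7, 76.0] 0.08320875497237883 [0.58673266 0.31942206 0.08196248] [0.0524472  0.03012278 0.00749473]
pallet_1 0.67 [240.7, 65.1] 0.1082712598582138 [0.5667946  0.17264866 0.10746124] [0.01940537 0.02023953 0.00821809]
nut_1 0.67 [237.0, 70.3] 0.1101671628859824 [0.56686119 0.17315416 0.10864792] [0.0192722  0.01922853 0.00584472]
nut_1 0.53 [239.2, 139.8] 0.09701681962944984 [0.47849984 0.18617473 0.09571683] [0.02472524 0.02572786 0.00734696]
```

jog_arm:
  increments:
    - [-0.0065,0.03,-0.004,-0.007,-0.009,0,0.6]
    - [0,0.032,0,0,0,0,0.6]
    - [0,0.03,0,0,0,0,0.6]
    - [0,0,0,0,0,0,0.2]
    - [0,0,0,0,0,0,0.0]
    - [0,0,0,0,0,0,0.0]
    - [0,0,0,0,0,0,0.0]
  force: 50

```text
time: 6.35
tool_pos: [0.4885, 0.1857, 0.0903]
tcp_rot: [-1.115, 1.312, -1.326]
wrist_force: [2.3, 0.8, -10.9]
width: 0.283
```

```bash
python3 -c "
from h import *
to(.478,.187,.078,-98.5)
"
```

```text
t 6.35 pos [0.4885 0.1857 0.0903] rot [-1.115  1.312 -1.326] F [  2.3   0.8 -10.9] w 0.283 q [ 0.32  0.12  2.09 -0.    0.92  2.04]
jaw -98.9 shift [ 0.0003  0.0123 -0.0106] turn [-0.017 -0.006 -0.007]
```

jog_arm:
  increments:
    - [0,0,0,0,0,0,0.5]
    - [0,0,0,0,0,0,0.5]
    - [0,0.004,-0.011,-0.017,-0.006,-0.007,0.5]
    - [0,0,0,0,0,0,0.5]

```text
time: 6.85
tool_pos: [0.4801, 0.189, 0.0903]
tcp_rot: [-1.13, 1.315, -1.318]
wrist_force: [0.1, 0.1, -0.2]
width: 0.501
```

```bash
python3 -c "
from h import *
to(.4782,.187,.080,-98.5)
"
```

```text
t 6.85 pos [0.4801 0.189  0.0903] rot [-1.13   1.315 -1.318] F [ 0.1  0.1 -0.2] w 0.501 q [0.33 0.11 2.09 0.   0.93 2.04]
jaw -98.5 shift [ 0.0022  0.0103 -0.0016] turn [-0.005  0.    -0.003]
```

jog_arm:
  increments:
    - [0.002,0.006,-0.003,-0.005,0,-0.003,0.5]
    - [0,0.004,-0.001,0,0,0,0.5]
    - [0,0,0,0,0,0,0.5]
    - [0,0,0,0,0,0,0.0]
    - [0,0,0,0,0,0,0.0]
    - [0,0,0,0,0,0,0.0]
  force: 50

```text
time: 7.6
tool_pos: [0.4755, 0.1877, 0.0797]
tcp_rot: [-1.136, 1.318, -1.317]
wrist_force: [-0.1, 0.2, 0.4]
width: 0.289
```

```bash
python3 -c "
from h import *
to(.4782,.187,.080,-98.5)
"
```

```text
t 7.6 pos [0.4755 0.1877 0.0797] rot [-1.136  1.318 -1.317] F [-0.1  0.2  0.4] w 0.289 q [0.33 0.12 2.1  0.   0.92 2.05]
jaw -98.5 shift [ 0.0003 -0.0003  0.0028] turn [ 0.001  0.001 -0.   ]
```

jog_arm:
  increments:
    - [0.012,0,0,0,0,0,0]
    - [0.012,0,0,0,0,0,0]
    - [0.012,0,0,0,0,0,0]
    - [0.012,0,0,0,0,0,0]
    - [0.012,0,0,0,0,0,0]
    - [0.012,0,0,0,0,0,0]
    - [0.012,0,0,0,0,0,0]

```text
time: 8.48
tool_pos: [0.4641, 0.1109, 0.0797]
tcp_rot: [-1.124, 1.322, -1.308]
wrist_force: [-0.2, 5.7, -0.3]
width: 0.293
```

```bash
python3 -c "
from h import *
to(.4755-.148*.11,.1877-.989*.11,.080,-98.5)
"
```

```text
t 8.47 pos [0.4641 0.1109 0.0797] rot [-1.124  1.322 -1.308] F [-0.2  5.7 -0.3] w 0.293 q [0.17 0.06 2.18 0.02 0.9  1.88]
jaw -98.4 shift [ 0.0323 -0.0003 -0.0001] turn [-0.001  0.001 -0.014]
```

jog_arm:
  increments:
    - [0.012,0,0,0,0,0,0]
    - [0.012,0,0,0,0,-0.01,0]
    - [0.006,0,0,0,0,0,0]
    - [0,0,0,0,0,0,0]
    - [0,0,0,0,0,0,0]

```text
time: 9.1
tool_pos: [0.4594, 0.0796, 0.0797]
tcp_rot: [-1.132, 1.317, -1.315]
wrist_force: [0.0, -1.3, 1.1]
width: 0.291
```

```bash
python3 -c "
from h import *
to(.4755-.148*.11,.1877-.989*.11,.080,-98.5)
"
```

```text
t 9.1 pos [0.4594 0.0796 0.0797] rot [-1.132  1.317 -1.315] F [ 0.  -1.3  1.1] w 0.291 q [0.12 0.04 2.2  0.   0.9  1.83]
jaw -98.4 shift [ 0.0008 -0.0003 -0.0001] turn [-0.002  0.001 -0.003]
```

jog_arm:
  increments:
    - [0,0,0,0,0,0,0.5]
    - [0,0,0,0,0,0,0.5]
    - [0,0,0,0,0,0,0.5]
    - [0,-0.04,0,0,0,0,0.5]
    - [0,-0.05,0,0,0,0,0.5]
    - [0,-0.05,0,0,0,0,0.6]
    - [0,0,0,0,0,0,0.8]

```text
time: 9.98
tool_pos: [0.4591, 0.0811, 0.2231]
tcp_rot: [-1.131, 1.319, -1.312]
wrist_force: [-0.4, -0.1, 0.2]
width: 0.79
```

```bash
python3 -c "
from h import *
s,M=st()
for n in ['wrist','top','side']:
  c=read_camera(n);P=cloud(c)
  if n!='top': cv2.imwrite('pics/%s2.png'%n,c['img'])
  for t in ['carriage_grip','nut_1','pallet_1']:
    for m in spotter.masks_of(c,t)[:2]:
      q=P[m['mask']];q=q[~np.isnan(q[:,0])];zt=np.percentile(q[:,2],95);a=q[q[:,2]>zt-.006];print(n,t,round(m['p'],2),m['location'],round(zt,3),np.round((a.min(0)+a.max(0))/2,4),np.round(a.max(0)-a.min(0),4))
  if n=='wrist':
    v=(np.abs(P[...,0]-.5505)<.035)&(np.abs(P[...,1]-.0662)<.035)&(P[...,2]>.08)
    print(np.histogram(P[v][:,2],bins=np.arange(.08,.12,.002)))
    h=cv2.inRange(P[...,2].astype(np.float32),.090,.120)&(v*255).astype(np.uint8)
    r,cc=np.where(h); print(cc.min(),cc.max(),r.min(),r.max())
    x0,y0=int(cc.mean())-40,max(0,int(r.mean())-40); cv2.imwrite('pics/n.png',cv2.resize(c['img'][y0:y0+80,x0:x0+80],(560,560),interpolation=cv2.INTER_CUBIC)); np.save('c.npy',P); print(x0,y0)
"
```

```text
t 9.97 pos [0.4591 0.0811 0.2231] rot [-1.131  1.319 -1.312] F [-0.4 -0.1  0.2] w 0.79 q [ 0.12 -0.13  2.06  0.01  1.2   1.83]
wrist carriage_grip 0.82 [254.6, 124.9] 0.097 [0.4623 0.0774 0.0953] [0.0249 0.0252 0.0082]
wrist nut_1 0.91 [252.5, 60.3] 0.11 [0.5508 0.0644 0.1085] [0.0192 0.0194 0.006 ]
wrist pallet_1 0.8 [5.9, 98.5] 0.046 [0.5708 0.2934 0.0435] [0.0725 0.0228 0.0071]
wrist pallet_1 0.63 [256.6, 61.5] 0.103 [0.5509 0.0643 0.1046] [0.0321 0.0338 0.0139]
(array([ 146, 2288,  660,    0,    0,    2,    1,    2,    6,  160,  605,
        138,    4,   29,  514,  114,    0,    0,    0]), array([0.08 , 0.082, 0.084, 0.086, 0.088, 0.09 , 0.092, 0.094, 0.096,
       0.098, 0.1  , 0.102, 0.104, 0.106, 0.108, 0.11 , 0.112, 0.114,
       0.116, 0.118]))
231 276 36 85
213 20
top carriage_grip 0.68 [235.7, 171.8] 0.068 [0.6337 0.0528 0.0691] [0.0153 0.0185 0.0115]
top carriage_grip 0.67 [261.5, 127.7] 0.047 [ 0.7838 -0.0471  0.0455] [0.0927 0.0521 0.0093]
top nut_1 0.37 [154.4, 172.1] 0.112 [0.592  0.3358 0.1104] [0.0112 0.0156 0.0095]
top pallet_1 0.91 [230.8, 175.4] 0.108 [0.5523 0.0681 0.1099] [0.022  0.0253 0.0146]
top pallet_1 0.91 [130.4, 170.0] 0.11 [0.6067 0.4457 0.113 ] [0.0369 0.0356 0.0187]
side carriage_grip 0.72 [258.2, 231.1] 0.093 [0.4628 0.0787 0.093 ] [0.0259 0.0263 0.0114]
side nut_1 0.85 [144.5, 298.9] 0.114 [0.6072 0.4464 0.1117] [0.0235 0.0229 0.0077]
side nut_1 0.68 [248.5, 199.9] 0.11 [0.5509 0.0663 0.1078] [0.0191 0.018  0.007 ]
side pallet_1 0.68 [151.8, 317.0] 0.107 [0.6072 0.4455 0.1081] [0.0381 0.0377 0.0147]
side pallet_1 0.61 [183.7, 280.7] 0.094 [0.5906 0.3372 0.0982] [0.0225 0.0237 0.0198]
```

View pics/n.png

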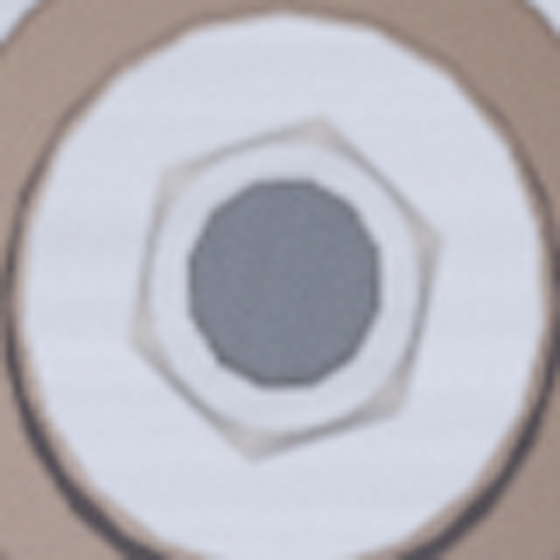

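The crop shows an intermediate nut, about 28–30 mm across flats, with its top at z≈0.101 and a flat normal at a world angle of about 9.5° mod 60. The carriage is 110 mm along, with the grip now at (0.4623,0.078). Next is the medium socket.

jog_arm:
  increments:
    - [0,0,0,0,-0.15,0,1]
    - [0,0,0,0,-0.15,0,1]
    - [0.046,0,-0.0134,0,0,0,1]
    - [0.046,0,-0.0134,0,0,0,1]
    - [0.046,0,-0.0134,0,0,0,1]
    - [0.046,0,-0.0134,0,0,0,1]
    - [0.046,0,-0.0134,0,0,0,1]
    - [0.046,0,-0.0134,0,0,0,1]
    - [0.046,0,-0.0134,0,0,0,1]

```text
time: 11.7
tool_pos: [0.4163, -0.2595, 0.2164]
tcp_rot: [-1.286, 1.089, -1.076]
wrist_force: [0.7, 0.7, 0.3]
width: 0.998
```

```bash
cat > sk.py <<'E'
from h import *
def sockets(n):
  c=read_camera(n);P=cloud(c);z=np.nan_to_num(P[...,2]); k=((z>.078)&(z<.094)&(P[...,1]<-.2)&(P[...,1]>-.36)&(P[...,0]>.35)&(P[...,0]<.65)).astype(np.uint8)
  N,L,S,C=cv2.connectedComponentsWithStats(k)
  for i in range(1,N):
    if S[i,4]>40:
      q=P[L==i]; print(n,np.round(C[i]),np.round((q.min(0)+q.max(0))/2,4),np.round(q.max(0)-q.min(0),4))
  return c,P
E
python3 -c "
from sk import *
to(.4083,-.3008,.055,-81.4)
c,P=sockets('wrist');cv2.imwrite('pics/w3.png',c['img']);sockets('top')
"
```

```text
t 11.7 pos [ 0.4163 -0.2595  0.2164] rot [-1.286  1.089 -1.076] F [0.7 0.7 0.3] w 0.998 q [-0.61 -0.06  2.02  0.    1.2   0.79]
jaw -80.2 shift [ 0.0396  0.1614 -0.014 ] turn [ 0.005  0.021 -0.005]
wrist [310.  93.] [ 0.4928 -0.2951  0.0815] [0.0369 0.0369 0.0068]
wrist [298. 195.] [ 0.4083 -0.3042  0.0813] [0.0445 0.0439 0.0065]
top [325. 177.] [ 0.5806 -0.2771  0.0848] [0.0485 0.0489 0.0134]
top [328. 201.] [ 0.4931 -0.2903  0.0844] [0.033  0.0302 0.0115]
```

View pics/w3.png

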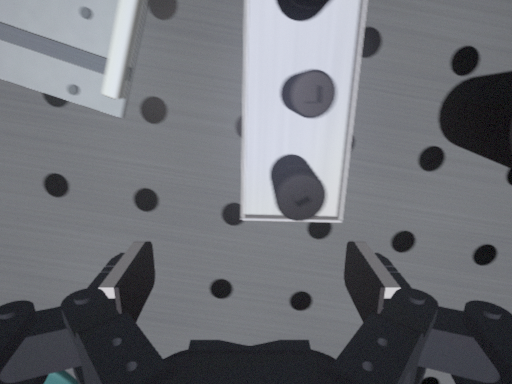

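jog_arm:
  increments:
    - [0.03,0,-0.01,0.005,0.021,-0.005,1]
    - [0.014,0,-0.005,0,0,0,1]
    - [0,0.04,0,0,0,0,1]
    - [0,0,0,0,0,0,1]

```text
time: 12.3
tool_pos: [0.4084, -0.3076, 0.1758]
tcp_rot: [-1.273, 1.103, -1.102]
wrist_force: [-0.3, 0.4, -0.2]
width: 1.001
```

```bash
python3 -c "
from sk import *
to(.4083,-.303,.055,-81.4)
c,P=sockets('wrist')
"
```

```text
t 12.3 pos [ 0.4084 -0.3076  0.1758] rot [-1.273  1.103 -1.102] F [-0.3  0.4 -0.2] w 1.001 q [-0.69  0.01  2.02  0.    1.11  0.73]
jaw -81.7 shift [-0.0046  0.1208  0.0006] turn [ 0.    -0.006 -0.001]
wrist [247.  69.] [ 0.4929 -0.2949  0.0815] [0.037  0.0369 0.0061]
wrist [243. 193.] [ 0.4086 -0.3042  0.0812] [0.0441 0.044  0.0063]
```

jog_arm:
  increments:
    - [-0.004,0.02,0,0,-0.006,0,1]
    - [0,0.025,0,0,0,0,1]
    - [0,0.025,0,0,0,0,1]
    - [0,0.02,0,0,0,0,1]
    - [0,0,0,0,0,0,1]

```text
time: 12.98
tool_pos: [0.418, -0.3069, 0.0972]
tcp_rot: [-1.276, 1.077, -1.11]
wrist_force: [0.7, 0.3, -0.1]
width: 0.998
```

```bash
python3 -c "
from sk import *
to(.4085,-.3038,.055,-81.4)
"
```

```text
t 12.97 pos [ 0.418  -0.3069  0.0972] rot [-1.276  1.077 -1.11 ] F [ 0.7  0.3 -0.1] w 0.998 q [-0.68  0.1   2.09  0.    0.93  0.73]
jaw -81.1 shift [-0.0044  0.0422 -0.0089] turn [-0.015  0.005  0.014]
```

jog_arm:
  increments:
    - [-0.0044,0.015,-0.011,-0.015,0.005,0.014,1]
    - [0,0.015,-0.002,0,0,0,1]
    - [0,0.012,-0.001,0,0,0,1]
    - [0,0,0,0,0,0,1]

```text
time: 13.48
tool_pos: [0.405, -0.3059, 0.0559]
tcp_rot: [-1.277, 1.094, -1.1]
wrist_force: [-0.5, 0.2, 0.8]
width: 0.996
```

```bash
python3 -c "
from sk import *
to(.4085,-.3038,.055,-81.4)
"
```

```text
t 13.47 pos [ 0.405  -0.3059  0.0559] rot [-1.277  1.094 -1.1  ] F [-0.5  0.2  0.8] w 0.996 q [-0.7   0.15  2.13  0.    0.86  0.72]
jaw -81.4 shift [-0.0015  0.0009  0.0038] turn [-0.003  0.001  0.003]
```

jog_arm:
  increments:
    - [-0.0015,0,0.0035,-0.003,0,0.003,1]
    - [0,0,0,0,0,0,0.6]
    - [0,0,0,0,0,0,0.3]
    - [0,0,0,0,0,0,0.3]
    - [0,0,0,0,0,0,0.3]
    - [0,0,0,0,0,0,0.3]
  force: 80

```text
time: 14.22
tool_pos: [0.4093, -0.3042, 0.057]
tcp_rot: [-1.277, 1.097, -1.098]
wrist_force: [0.5, 0.6, -0.2]
width: 0.5
```

```bash
python3 -c "
from sk import *
to(.4085,-.3038,.055,-81.4)
"
```

```text
t 14.22 pos [ 0.4093 -0.3042  0.057 ] rot [-1.277  1.097 -1.098] F [ 0.5  0.6 -0.2] w 0.5 q [-0.69  0.15  2.12  0.    0.87  0.73]
jaw -81.4 shift [-0.0006  0.002  -0.0007] turn [-0.001  0.001  0.001]
```

jog_arm:
  increments:
    - [0,-0.02,0,0,0,0,0.3]
    - [0,-0.045,0.004,0,0,0,0.3]
    - [0,-0.045,0.004,0,0,0,0.3]
    - [0,-0.04,0.003,0,0,0,0.3]
    - [-0.03,0,0.017,0,0,0,0.3]
    - [-0.045,0,0.025,0,0,0,0.3]
    - [-0.045,0,0.025,0,0,0,0.3]
    - [-0.045,0,0.025,0,0,0,0.3]
    - [-0.045,0,0.025,0,0,0,0.3]
    - [-0.045,0,0.025,0,0,0,0.3]

```text
time: 15.48
tool_pos: [0.5171, -0.0214, 0.1997]
tcp_rot: [-1.278, 1.12, -1.089]
wrist_force: [0.5, -1.4, -5.4]
width: 0.498
```

```bash
python3 -c "
from sk import *
to(.5508,.0655,.17,-81.4)
"
```

```text
t 15.47 pos [ 0.5171 -0.0214  0.1997] rot [-1.278  1.12  -1.089] F [ 0.5 -1.4 -5.4] w 0.498 q [-0.09  0.01  1.98  0.01  1.17  1.33]
jaw -81.9 shift [-0.0809  0.0297  0.0464] turn [ 0.016 -0.008 -0.011]
```

jog_arm:
  increments:
    - [-0.04,0,0.022,0.016,-0.008,-0.011,0.3]
    - [-0.036,0,0.02,0,0,0,0.3]
    - [0,0.01,0,0,0,0,0.3]
    - [0,0,0,0,0,0,0.3]

```text
time: 15.98
tool_pos: [0.5446, 0.0658, 0.1833]
tcp_rot: [-1.286, 1.1, -1.089]
wrist_force: [-0.3, -0.7, -5.2]
width: 0.497
```

```bash
python3 -c "
from sk import *
to(.5508,.0655,.17,-81.4)
c=read_camera('side');P=cloud(c);cv2.imwrite('pics/s4.png',cv2.resize(c['img'][120:270,170:340],(680,600),interpolation=cv2.INTER_CUBIC))
for t in ['nut_1','socket_medium','pallet_1']:
  for m in spotter.masks_of(c,t)[:2]+spotter.spot_point(c,t)[:2]: print(t,m['p'],m['location'])
"
```

```text
t 15.97 pos [0.5446 0.0658 0.1833] rot [-1.286  1.1   -1.089] F [-0.3 -0.7 -5.2] w 0.497 q [ 0.08  0.08  1.94 -0.    1.13  1.49]
jaw -81.0 shift [0.0012 0.0133 0.0061] turn [ 0.009  0.006 -0.   ]
nut_1 0.84 [146.5, 298.7]
nut_1 0.67 [181.5, 267.9]
nut_1 0.93 [146.4, 302.9]
nut_1 0.57 [181.1, 271.2]
socket_medium 0.57 [253.1, 189.2]
socket_medium 0.6 [250.8, 194.1]
socket_medium 0.21 [318.0, 148.5]
pallet_1 0.83 [149.8, 317.0]
pallet_1 0.78 [184.9, 281.4]
pallet_1 0.83 [151.4, 319.9]
pallet_1 0.78 [183.8, 284.9]
```

View pics/s4.png

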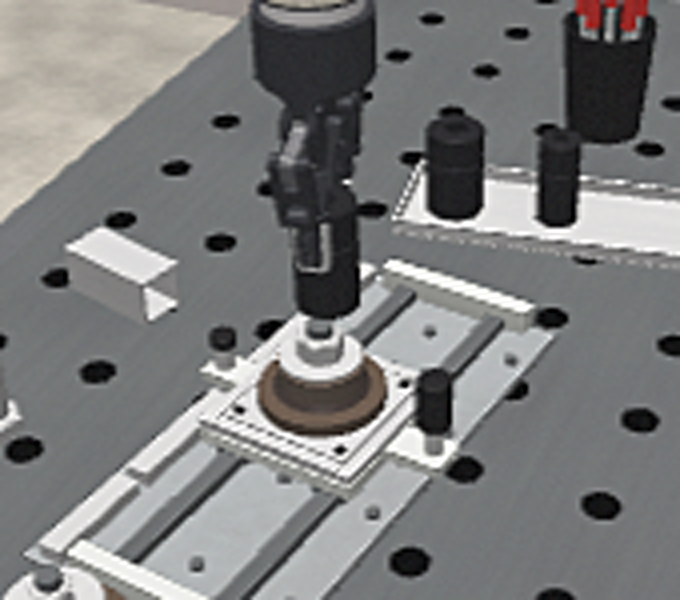

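The socket is held upright over the nut, about 6 mm short in x. I'll centre it and lower.

jog_arm:
  increments:
    - [0.001,0.006,0.006,0.009,0.006,0,0.3]
    - [0,0.008,0,0,0,0,0.3]
    - [0,0.006,0,0,0,0,0.3]
    - [0,0,0,0,0,0,0.3]

```text
time: 16.82
tool_pos: [0.5535, 0.0643, 0.1652]
tcp_rot: [-1.269, 1.096, -1.104]
wrist_force: [-0.3, 0.5, -5.0]
width: 0.497
```

```bash
python3 -c "
from sk import *
to(.5508,.0655,.155,-81.4)
"
```

```text
t 16.82 pos [0.5535 0.0643 0.1652] rot [-1.269  1.096 -1.104] F [-0.3  0.5 -5. ] w 0.497 q [0.07 0.1  1.95 0.   1.08 1.49]
jaw -81.6 shift [-0.0016  0.0102 -0.0025] turn [-0.007 -0.004 -0.   ]
```

jog_arm:
  increments:
    - [-0.0015,0.004,-0.003,-0.007,-0.004,0,0.3]
    - [0,0.004,0,0,0,0,0.3]
    - [0,0.004,0,0,0,0,0.3]
    - [0,0.003,0,0,0,0,0.3]

```text
time: 17.32
tool_pos: [0.5509, 0.0655, 0.1498]
tcp_rot: [-1.276, 1.096, -1.098]
wrist_force: [0.9, -0.2, -5.2]
width: 0.499
```

```bash
python3 -c "
from sk import *
to(.5508,.0655,.138,-81.4)
"
```

```text
t 17.32 pos [0.5509 0.0655 0.1498] rot [-1.276  1.096 -1.098] F [ 0.9 -0.2 -5.2] w 0.499 q [ 0.07  0.12  1.96 -0.    1.06  1.49]
jaw -81.3 shift [ 0.      0.0118 -0.0001] turn [-0.001  0.001  0.   ]
```

jog_arm:
  increments:
    - [0,0.004,0,0,0,0,0.3]
    - [0,0.003,0,0,0,0,0.3]
    - [0,0,0,0,0,0,0.3]

```text
time: 17.7
tool_pos: [0.5508, 0.0654, 0.142]
tcp_rot: [-1.276, 1.096, -1.098]
wrist_force: [0.1, -1.1, -5.3]
width: 0.499
```

jog_arm:
  increments:
    - [0,0.003,0,0,0,0,0.3]
    - [0,0.002,0,0,0,0,0.3]
    - [0,0,0,0,0,0,0.3]

```text
time: 18.08
tool_pos: [0.5511, 0.0656, 0.1381]
tcp_rot: [-1.275, 1.096, -1.098]
wrist_force: [-0.6, 0.0, -5.5]
width: 0.499
```

```bash
python3 -c "
from sk import *
to(.5508,.0655,.138,-81.4)
c=read_camera('side');cv2.imwrite('pics/s5.png',cv2.resize(c['img'][150:250,190:320],(780,600),interpolation=cv2.INTER_CUBIC))
"
```

```text
t 18.07 pos [0.5511 0.0656 0.1381] rot [-1.275  1.096 -1.098] F [-0.6  0.  -5.5] w 0.499 q [0.07 0.13 1.97 0.   1.04 1.49]
jaw -81.4 shift [-0.      0.0001 -0.0003] turn [-0.002  0.001  0.   ]
```

View pics/s5.png

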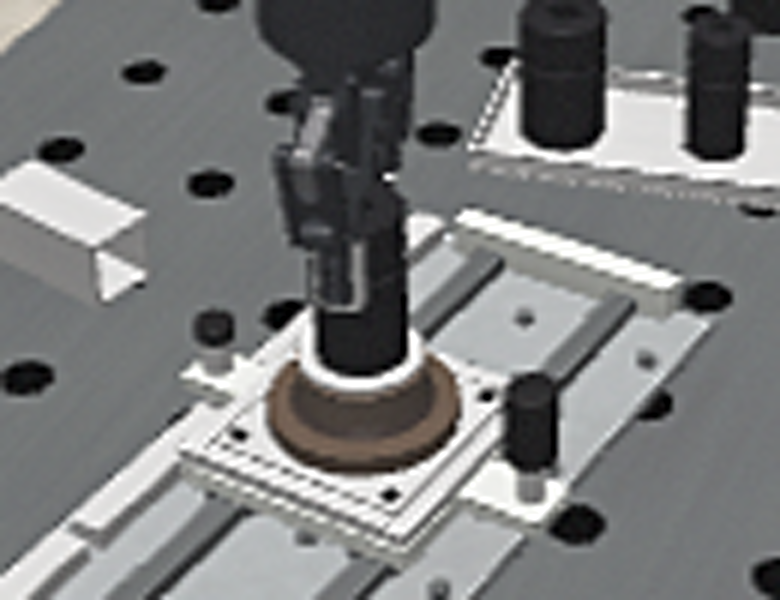

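The socket has dropped over the nut, nearly to the washer. I'll press it lightly to the washer, then turn it to test for a real fit rather than a loose one.

jog_arm:
  increments:
    - [0,0.002,0,0,0,0,0.3]
    - [0,0.002,0,0,0,0,0.3]

```text
time: 18.38
tool_pos: [0.5516, 0.0656, 0.1379]
tcp_rot: [-1.275, 1.096, -1.098]
wrist_force: [-6.4, 0.0, 10.1]
width: 0.493
```

jog_arm:
  increments:
    - [0,0,0,0,0.1,0,0.3]
    - [0,0,0,0,0.05,0,0.3]

```text
time: 18.62
tool_pos: [0.5516, 0.065, 0.1381]
tcp_rot: [-1.207, 1.208, -1.213]
wrist_force: [-0.5, -0.1, -4.5]
width: 0.496
```

```bash
python3 -c "
from sk import *
to(.5508,.0655,.138,-81.4)
print(np.round(readout.read_state()['torque'],2))
"
```

```text
t 18.62 pos [0.5516 0.065  0.1381] rot [-1.207  1.208 -1.213] F [-0.5 -0.1 -4.5] w 0.496 q [ 0.07  0.13  1.97 -0.    1.04  1.65]
jaw -90.1 shift [-0.0006  0.0001 -0.0008] turn [-0.003 -0.153  0.001]
[-0.03  0.12  0.36]
```

jog_arm:
  increments:
    - [0,0,0,0,0.05,0,0.3]
    - [0,0,0,0,0.05,0,0.3]

```text
time: 18.88
tool_pos: [0.5515, 0.0649, 0.1381]
tcp_rot: [-1.16, 1.279, -1.286]
wrist_force: [-1.7, -0.0, -2.0]
width: 0.505
```

```bash
python3 -c "
from sk import *
to(.5508,.0655,.138,-81.4)
print(np.round(readout.read_state()['torque'],2))
"
```

```text
t 18.88 pos [0.5515 0.0649 0.1381] rot [-1.16   1.279 -1.286] F [-1.7 -0.  -2. ] w 0.505 q [ 0.07  0.13  1.97 -0.    1.04  1.75]
jaw -95.7 shift [-0.0007  0.0001 -0.0006] turn [-0.003 -0.25   0.003]
[0.02 0.27 1.94]
```

jog_arm:
  increments:
    - [0,0,0,0,0.05,0,0.3]

```text
time: 19.0
tool_pos: [0.5509, 0.065, 0.138]
tcp_rot: [-1.137, 1.314, -1.32]
wrist_force: [-2.0, 0.2, -1.1]
width: 0.5
```

```bash
python3 -c "
from sk import *
to(.5508,.0655,.138,-81.4)
print(np.round(readout.read_state()['torque'],2))
"
```

```text
t 19.0 pos [0.5509 0.065  0.138 ] rot [-1.137  1.314 -1.32 ] F [-2.   0.2 -1.1] w 0.5 q [ 0.07  0.13  1.97 -0.    1.04  1.79]
jaw -98.4 shift [-0.0005 -0.     -0.    ] turn [-0.002 -0.297  0.003]
[0.13 0.38 1.66]
```

The turning moment rose to about 1.9 N m, so the hex engages the nut and the medium socket fits. I'll turn back to mid-play and press gently.

jog_arm:
  increments:
    - [0,0,0,0,-0.06,0,0.3]
    - [0,0,0,0,0,0,0.3]

```text
time: 19.25
tool_pos: [0.551, 0.0652, 0.138]
tcp_rot: [-1.168, 1.27, -1.276]
wrist_force: [-1.4, -1.2, -2.4]
width: 0.496
```

jog_arm:
  increments:
    - [0,0.0015,0,0,0,0,0.3]
    - [0,0,0,0,0,0,0.3]
    - [0,0,0,0,0,0,0.3]
    - [0,0,0,0,0,0,0.3]

```text
time: 19.75
tool_pos: [0.551, 0.0652, 0.138]
tcp_rot: [-1.167, 1.271, -1.278]
wrist_force: [-1.3, 0.3, 0.2]
width: 0.501
```

```bash
python3 -c "
from sk import *
to(.5508,.0655,.138,-98)
print(np.round(readout.read_state()['torque'],2))
c=read_camera('side');cv2.imwrite('pics/s6.png',cv2.resize(c['img'][130:260,190:350],(740,600),interpolation=cv2.INTER_CUBIC));P=cloud(c)
for t in ['carriage_grip','pallet_1','socket_medium']:
  for m in spotter.masks_of(c,t)[:3]:
    q=P[m['mask']];q=q[~np.isnan(q[:,0])];zt=np.percentile(q[:,2],95);a=q[q[:,2]>zt-.006];print(t,round(m['p'],2),m['location'],round(zt,3),np.round((a.min(0)+a.max(0))/2,4),np.round(q.min(0),3))
sockets('top')
"
```

```text
t 19.75 pos [0.551  0.0652 0.138 ] rot [-1.167  1.271 -1.278] F [-1.3  0.3  0.2] w 0.501 q [ 0.07  0.13  1.97 -0.    1.04  1.74]
jaw -95.1 shift [-0.0002 -0.     -0.0002] turn [-0.002  0.051  0.003]
[0.01 0.26 0.09]
carriage_grip 0.86 [257.9, 233.5] 0.094 [0.4626 0.0808 0.094 ] [0.449 0.014 0.005]
pallet_1 0.96 [254.5, 218.9] 0.083 [0.5494 0.0715 0.0815] [0.498 0.02  0.04 ]
pallet_1 0.76 [184.5, 283.6] 0.095 [0.5907 0.3378 0.0991] [ 0.536  0.248 -0.002]
pallet_1 0.71 [150.4, 317.1] 0.107 [0.6063 0.4454 0.1078] [ 0.552  0.357 -0.003]
socket_medium 0.69 [250.9, 200.5] 0.163 [0.5402 0.0689 0.1613] [0.529 0.053 0.086]
socket_medium 0.46 [317.1, 177.6] 0.014 [ 0.4912 -0.2901  0.0133] [ 0.352 -0.37  -0.004]
top [325. 177.] [ 0.5806 -0.2773  0.0846] [0.049 0.049 0.013]
top [330. 202.] [ 0.4931 -0.2929  0.0849] [0.0333 0.0329 0.0135]
```

View pics/s6.png

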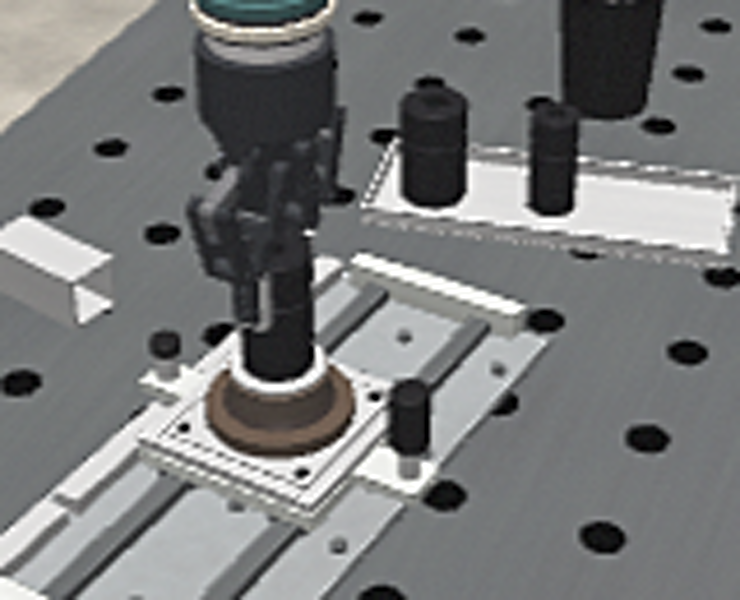

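```bash
python3 -c "
from h import *
for n in ['side','side','top']:
  P=cloud(read_camera(n));q=P[(P[...,2]>.06)&(P[...,2]<.1)&(np.abs(P[...,0]-.4625)<.025)&(np.abs(P[...,1]-.078)<.03)]
  print(n,len(q),np.round(np.percentile(q,1,axis=0),4),np.round(np.percentile(q,99,axis=0),4))
s,_=st();print(np.round(s['torque'],2))
d=np.array([0.4625-.4782,.078-.187]);print(np.hypot(*d))
"
```

```text
side 148 [0.45   0.069  0.0603] [0.4753 0.0925 0.0981]
side 146 [0.4499 0.0691 0.0614] [0.4753 0.0921 0.0985]
top 32 [0.4515 0.0682 0.0902] [0.4732 0.0901 0.0994]
t 20.15 pos [0.5509 0.0652 0.138 ] rot [-1.167  1.271 -1.277] F [-2.2 -0.3 -1.4] w 0.496 q [ 0.07  0.13  1.97 -0.    1.04  1.74]
[0.03 0.26 0.11]
0.1101248836548761
```

```bash
python3 -c "
from h import *
g=lambda i:cv2.cvtColor(i,cv2.COLOR_BGR2GRAY).astype(np.float32)
a=g(cv2.imread('pics/side2.png'));b=g(read_camera('side')['img'])
for n,(x,y,w_,h_) in {'grip':(272,208,24,40),'fixed':(300,180,30,24),'plate':(222,225,45,20)}.items():
  t=a[y:y+h_,x:x+w_];
  p,r=cv2.phaseCorrelate(t,b[y:y+h_,x:x+w_],cv2.createHanningWindow((w_,h_),cv2.CV_32F));print(n,np.round(p,2),round(r,2),'absdiff',np.abs(t-b[y:y+h_,x:x+w_]).mean())
"
```

```text
grip [ 0.01 -0.01] 0.99 absdiff 0.5305237
fixed [-0.04 -0.  ] 1.0 absdiff 0.4555159
plate [ 0.74 -0.24] 0.94 absdiff 1.0448588
```

```bash
python3 -c "
from h import *
st();print(bot.finish_job())"
```

```text
t 20.2 pos [0.551  0.0652 0.138 ] rot [-1.167  1.271 -1.277] F [-2.2 -0.4 -0. ] w 0.499 q [ 0.07  0.13  1.97 -0.    1.04  1.74]
the job is handed in; nothing more can be done
None
```

I moved the carriage to the middle detent and seated the medium socket on the nut down to the washer. It is still gripped at 80 N. I handed the job in at 20.2 s, and no verdict is reported.

- **Carriage:** By the wrist camera it had moved 109.8 mm after I released the grip. Matching side-camera pictures showed it had not moved since. Other estimates disagreed by 1–3 mm: about 109.2 mm from the top camera and from the arm's travel, and 107.5–109.7 mm from the side camera. All are inside the 107–113 mm range.
- **Socket:** I tried only the medium one, because the nut measured about 28–30 mm across flats in the picture. It dropped over the nut freely and touched the washer at the height I had calculated. When I turned it, the turning force rose to about 1.9 N m, so the hex engages and it does not spin. I turned it back until that force was nearly gone, and the sideways force is now about 2 N. I did not test the sideways play separately.
- **Pallet on the carriage:** A side-camera patch over the pallet shifted by about 0.7 pixel between the pictures before and after seating. I took this as movement within the nest's 1 mm play.
- **Everything else:** The small and large sockets were never touched and still stand in the tray, and I saw no change in the waiting pallets. The spray can, pot, bolt and offcut were not touched.

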